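Sort the hair and nail things out of the tier organiser

TASK

Sort what lies in the organiser's lower tray: first lift the black hairbrush out of the way into the teal hair bin, then put the pink hair tie case in the teal hair bin too and the steel nail clipper in the yellow nail bin. Leave the nail polish and the cream jar on the upper tray alone.

Things in the scene. Friction and masses are not known exactly. Their poses are not given: they have to be found in the camera images.
- organiser: Fixed two-tier organiser of clear acrylic, 250 x 260 mm, 137 mm high. Origin on the shelf under the middle of the upper tray's front edge; x points to its back, y left, z up. Lower tray: floor top at z = 4 mm, inside x -146 to 96, y -126 to 126 mm; front lip 18 mm high; side walls 27 mm high ahead of x = 0, 137 mm behind it. Open to the front (-x).
- upper_edge (a point): Middle of the underside of the upper tray's front edge, 105 mm above the shelf (x = y = 0 of the organiser, same axes). The upper tray roofs the lower one from here 100 mm back: floor top 4 mm above this point, front rim 27 mm above it. The gripper must come in tilted, from the front, to get under it.
- hair_bin: Teal open bin for hair things, fixed, 210 (x) x 160 (y) x 50 mm high outside, walls and floor 5 mm. Origin: centre of its underside. A flat brown comb (120 x 28 x 5 mm, loose) lies along x in its +y half. It stands left or right of the organiser.
- nail_bin: Yellow open bin for nail things, fixed, same size and origin as the teal one. A flat salmon nail file (120 x 18 x 5 mm, loose) lies along x in its +y half. It stands on the other side of the organiser.
- hairbrush: Black plastic hairbrush, 170 mm long, 75 g, lying on its back with the bristles up, across the front of the lower tray. Origin: mid-length, on its underside. Handle from x = -85 to 0 mm, 22 mm wide (y), 16 mm high; head from x = 0 to 85 mm, 50 mm wide, 14 mm high, with bristles up to 42 mm high. It balances at about x = 15 mm.
- tie_case: Pink hard-silicone hair tie case, closed rigid box 60 (x) x 36 (y) x 24 mm high, 50 g. Origin: centre of its underside. Its x axis points about to the organiser's back; it lies on the lower tray's floor, about half of it beneath the upper tray.
- nail_clipper: Steel nail clipper, lever folded, 80 mm long (x, from -38 to 40 mm), 16 mm wide (y), 17 mm high, 60 g. Origin: on its underside at mid-length. Its x axis points about to the organiser's back; it lies on the lower tray's floor beside the case, about half of it beneath the upper tray.
- polish: Dark red nail polish bottle, 28 mm diameter, 68 mm high, standing on the upper tray. Origin: centre of its base. Bystander.
- cream_jar: White cream jar with a blue lid, 50 mm diameter, 42 mm high, standing on the upper tray. Origin: centre of its base. Bystander.

How it is judged:
By the outcome, as a careful person would: the job done as asked, in the order asked, and still so for the second after the job is handed in, with the robot touching nothing.
It also fails if it takes over 72 s, if anything falls off the work surface, if the arm or the gripper's body presses on something with over 40 N, if the wrist force passes 120 N, or if a joint passes its speed limit or range.

ROBOT

A 7-joint arm with a two-finger parallel gripper is mounted at the origin on the work surface. World frame = base frame: x ahead of the robot, y to its left, z up, the work surface at z = 0. Lengths are in m, angles in rad, forces in N, time in s.
With the tool pointing down it reaches from about 0.4 to 0.85 m from the base axis. Payload 4.5 kg.
Tool frame: the origin (TCP) lies between the finger pads; the fingertips stand r.tip_reach ahead of it and the grasp point (between the pads) lies 3 mm ahead of it (r.tip_reach is the distance from the TCP to the fingertips, in m); z points along the fingers, y is the line along which they close (so a half turn about z gives the same grasp; the last joint's range is limited). The gripper opens to 88 mm and grips with 3 to 60 N. Pads are 18 mm wide; open, the fingers measure 123 mm over their backs; the gripper's body (75 mm by 187 mm) begins 45 mm behind the grasp point.
Start: joints at [1.33, 0.689, -0.195, 1.565, 0.157, 0.902, -0.215], TCP at [0.17, -0.602, 0.261] pointing down, gripper open.
Joint ranges: [-3.01, 3.01], [-0.46, 2.08], [-1.47, 1.51], [0.13, 2.56], [-1, 4.14], [0.04, 2.09], [-2.66, 2.66]. Speed limits (rad/s): [2.57, 2.57, 3.14, 3.14, 3.14, 3.14, 3.14].

INTERFACE

Orientations are given as a unit quaternion [x, y, z, w].
In Python, from plant import r gives the robot as it stands.
- The arm moves only by the tool step_arm, never from a script. Its argument "motion" is a list of rows, each an object with "dp": the shift along the tool's x, y, z in mm, a list of three; "twist": the turn, a rotation vector about the tool's x, y, z in rad, a list of three; "hand": the opening, from -1 (shut) to 1 (fully open). In form: [{"dp": [dx, dy, dz], "twist": [rx, ry, rz], "hand": hand}, ...]. A call has 1 to 5 rows; each row is the pose to reach, as a shift and turn from the pose commanded when the call began, along the tool's axes at that moment; what a row does not reach only later rows make up. A row lasts 1/8 s, in which the tool goes at most 62.5 mm and 10.7 degrees, less where a joint would pass 70% of its speed; a pose out of reach is approached as far as the arm can. A call with a gripper value outside its range is refused whole. The fingers move at their own pace and stop on an object; "force" is the grip in N (left out, the last holds). Time passes only in rows, so rows that repeat a pose let the fingers close. It gives the time, the measured TCP pose, the force, the opening and the grip force at its end, in the units of the state.
- r.get_state(): the state, without advancing time (a new reading comes with each control period).
- r.snapshot(name): name is "scene" or "top"; returns a dict with "pixels" (480x640x3 uint8, red, green, blue), "depth" (480x640 float32, m along the optical axis (not along the pixel's ray), 0 where there is no reading), "fx", "fy", "cx", "cy" (pixels), "xyz" and "orientation" of the camera in the world. Camera axes: x right, y down, z forward; pixel columns grow to the right and rows downward; lengths in m; the calibration is good to about 2 mm. A picture is of the moment at which its call begins.
- r.finish_job(): hands the job in; it is judged then, once.
Trained networks look in the newest picture that a camera, given by its name, has taken for a name from the list of things; names that differ only in an ending like _2 or _b are one class to them, and where a whole thing is asked for, a point or a joint stands for the part that bears it (a point fixed in the world has none). Each returns a list of dicts, best first, with "score" (0 to 1); they miss things now and then, are a little off and sometimes report something else, mostly with a low value. They report only what shows in the picture. A call takes as long as a camera call.
- r.search_frame(camera, thing): "at" ([x, y, z] in m, in the coordinates of the camera as it stood for that picture, good to about 4 mm: the middle of the surface that is visible of it).
The state is a dict: "clock": time; "q": joint angles; "qd": joint speeds; "joint_torque": joint torques, N m; "tool_pos": TCP position; "eef_rot": TCP orientation; "contact_force": force on the tool from outside, world axes, zero at the start; "moment": the same for the moment, N m; "opening": opening from 0.0 (shut) to 1.0 (fully open); "finger_force": force on a finger pad.
Only numpy, scipy, OpenCV 4.12 (cv2) and the standard library are available. Lean on these libraries where they do the work, as an engineer would, in place of code of your own. Each camera call takes 0.05 s, during which the arm holds its last target. There are 200 camera calls.

## Working session

There is one attempt and no reset: what is moved stays moved. The work goes in short steps, Python scripts to look and compute and a tool call to move; the robot and the scene stay as the last step left them, time stands still between calls to the robot, and variables do not carry over. Pictures are saved under pics/ and viewed, at most 10 in all, crops included, and the job is handed in when it is done.

Besides the shell and the picture viewer there is one more tool, called after "Emit:" as name([rows], argument=value, ...), one row to a line, values as JSON. step_arm: Moves the arm, as the interface text tells. Its arguments: {"type":"object","properties":{"motion":{"type":"array"},"force":{"type":"number"}},"required":["motion"]}

```bash
ls; mkdir -p pics; cat > h.py <<'E'
import numpy as np, cv2
from scipy.spatial.transform import Rotation as R
from plant import r
def cam2w(s,p): return R.from_quat(s["orientation"]).apply(p)+np.array(s["xyz"])
def cloud(s):
    d=s["depth"]; v,u=np.indices(d.shape)
    p=np.stack([(u-s["cx"])/s["fx"]*d,(v-s["cy"])/s["fy"]*d,d],-1)
    return cam2w(s,p.reshape(-1,3)).reshape(480,640,3)
E
python3 - <<'E'
from h import *
for c in ["scene","top"]:
    s=r.snapshot(c); cv2.imwrite(f"pics/{c}0.png",s["pixels"][:,:,::-1]); np.savez(f"{c}0.npz",**s)
    print(c,s["xyz"],s["orientation"],s["fx"])
    for t in ["organiser","upper_edge","hair_bin","nail_bin","hairbrush","tie_case","nail_clipper","polish","cream_jar"]:
        print(t,[(round(o["score"],2),cam2w(s,o["at"]).round(3).tolist()) for o in r.search_frame(c,t)[:2]])
print(r.tip_reach,r.get_state())
E
```

```text
pics
scene [ 1.06072023 -0.01265025  0.84274577] [ 0.69667064  0.66755113 -0.18208927 -0.18939115] 482.1931983535992
organiser [(0.94, [0.682, -0.011, 0.106])]
upper_edge [(0.87, [0.678, -0.015, 0.109]), (0.66, [0.485, -0.353, 0.002])]
hair_bin [(0.7, [0.533, 0.329, 0.007]), (0.16, [0.546, 0.012, 0.02])]
nail_bin [(0.56, [0.485, -0.355, -0.001])]
hairbrush [(0.73, [0.548, 0.014, 0.02])]
tie_case []
nail_clipper []
polish [(0.82, [0.704, 0.042, 0.153])]
cream_jar [(0.89, [0.702, -0.055, 0.148]), (0.67, [0.705, 0.043, 0.154])]
top [ 0.45406163 -0.01665421  0.83516714] [-0.70205263  0.70491211 -0.06973788  0.07319601] 440.73929780998884
organiser [(0.64, [0.637, -0.016, 0.018])]
upper_edge [(0.86, [0.632, -0.013, 0.019])]
hair_bin [(0.68, [0.529, 0.33, 0.005]), (0.44, [0.54, 0.016, 0.021])]
nail_bin [(0.58, [0.486, -0.354, 0.005])]
hairbrush [(0.89, [0.537, 0.016, 0.02]), (0.55, [0.529, 0.33, 0.009])]
tie_case [(0.78, [0.626, 0.043, 0.026])]
nail_clipper [(0.79, [0.63, -0.071, 0.021])]
polish [(0.66, [0.69, 0.046, 0.153])]
cream_jar [(0.6, [0.685, -0.053, 0.153])]
0.022 {'clock': 1.0, 'q': array([ 1.32979244,  0.68904972, -0.19457235,  1.56530438,  0.15729289,
        0.9025134 , -0.21507974]), 'qd': array([ 0.00175521, -0.00140971,  0.00010499, -0.00158753,  0.00037063,
        0.00074441, -0.00140329]), 'joint_torque': array([-1.76203293e-04, -5.27518201e+01, -1.26710683e+00, -1.53751910e+01,
       -5.18819410e-02, -7.62837772e-04,  3.88335081e-05]), 'tool_pos': array([ 0.16961461, -0.60156453,  0.26077225]), 'eef_rot': array([9.90574001e-01, 1.36978634e-01, 4.53769238e-06, 5.32291636e-05]), 'contact_force': array([-0.32253746,  0.48570799, -0.23534189]), 'moment': array([0.05422329, 0.00552056, 0.02286895]), 'finger_force': 0.0, 'opening': 1.000148775971195}
```

View pics/top0.png

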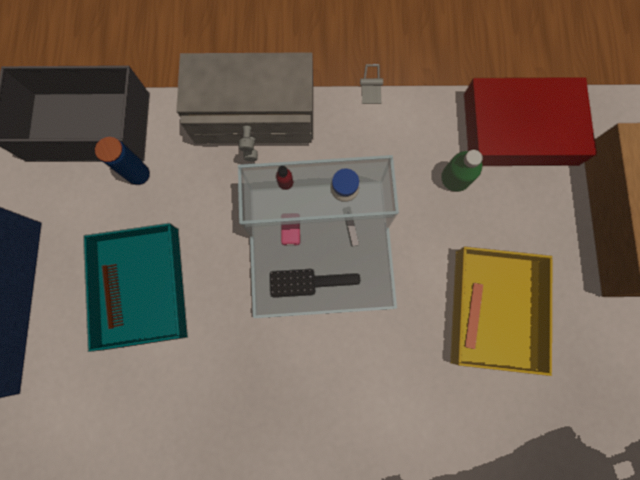

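View pics/scene0.png

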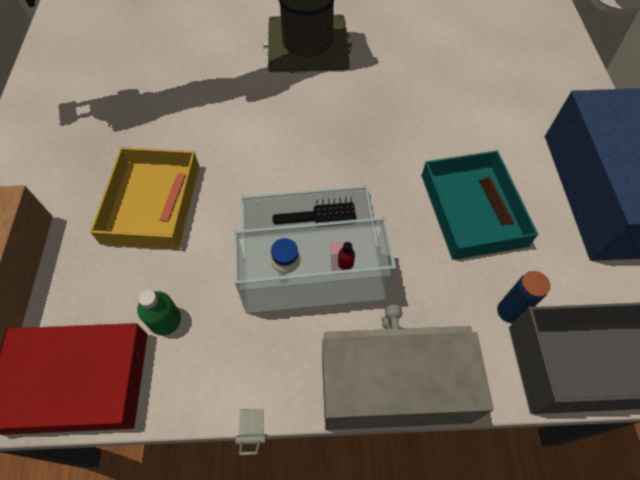

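```bash
cat >> h.py <<'E'
def rect(P):
    (c,(w,h),a)=cv2.minAreaRect((P[:,:2]*1000).astype(np.float32)); return np.round(c,1),round(w,1),round(h,1),round(a,1)
E
python3 - <<'E'
from h import *
s=dict(np.load("top0.npz")); W=cloud(s); I=s["pixels"].astype(int); z=W[...,2]; x=W[...,0]; y=W[...,1]
mx=I.max(-1); mn=I.min(-1)
hsv=cv2.cvtColor(s["pixels"],cv2.COLOR_RGB2HSV)
roi=(abs(y+.013)<.16)&(x>.44)&(x<.85)
br=roi&(mx<75)&(x<.6)&(z<.07)
print("brush",br.sum(),rect(W[br]),z[br].min(),z[br].max())
for a,b in [(-.08,-.03),(-.03,0),(.02,.06),(.06,.11)]:
    m=br&(y>a)&(y<b); print(a,b,m.sum(),W[m].mean(0).round(4),(x[m].max()-x[m].min()).round(3), y[m].min().round(3), y[m].max().round(3))
pk=roi&(I[...,0]>I[...,1]+50)&(x<.7)&(z<.05); print("pink",pk.sum(),rect(W[pk]),np.percentile(z[pk],[5,50,95]))
t=pk&(z>.022);print(rect(W[t]))
# clipper
c=(abs(y+.072)<.035)&(x>.58)&(x<.7)&(z>.012)&(z<.04); print("clip",c.sum(),rect(W[c]),np.percentile(z[c],[5,50,95]))
# organiser front lip, walls
for nm,m in [("lip",(x>.45)&(x<.52)&(abs(y+.013)<.1)&(z>.010)&(z<.03)),
             ("sideL",(x>.5)&(x<.6)&(y>.08)&(y<.16)&(z>.018)&(z<.04)),("sideR",(x>.5)&(x<.6)&(y<-.1)&(y>-.18)&(z>.018)&(z<.04)),
             ("rim",(x>.55)&(x<.67)&(abs(y+.013)<.12)&(z>.12)&(z<.14)),("upper",roi&(z>.095)&(z<.115)),("all137",roi&(z>.125)&(z<.142))]:
    P=W[m]; print(nm,m.sum(), P.mean(0).round(4), rect(P) if len(P)>3 else "")
    if len(P)>10: print("  fit", np.polyfit(P[:,1],P[:,0],1).round(4) if nm in("lip","rim") else np.polyfit(P[:,0],P[:,1],1).round(4))
for nm,m in [("teal",(I[...,1]>I[...,0]+30)&(y>.15)&(z<.06)&(z>.03)),("yel",(I[...,0]>I[...,2]+60)&(y<-.2)&(z<.06)&(z>.03)),
 ("comb",(I[...,0]>I[...,1]+20)&(y>.25)&(z<.03)&(x<.65)),("file",(I[...,2]>90)&(I[...,0]>I[...,1]+40)&(y<-.2)&(z<.03)&(x<.65))]:
    print(nm,m.sum(),rect(W[m]))
cv2.imwrite("pics/crop.png",cv2.resize(s["pixels"][150:325,230:405,::-1],None,fx=3.4,fy=3.4,interpolation=cv2.INTER_CUBIC))
E
```

```text
brush 1652 (array([539.7,  -2.6]), 48.2, 166.8, 3.4) 0.0016719376364142668 0.04863891894755312
-0.08 -0.03 298 [ 0.5423 -0.0557  0.019 ] 0.021 -0.08 -0.032
-0.03 0 210 [ 0.5391 -0.0137  0.0186] 0.039 -0.03 -0.0
0.02 0.06 569 [0.536  0.0396 0.0228] 0.048 0.02 0.06
0.06 0.11 281 [0.5349 0.0697 0.023 ] 0.047 0.06 0.08
pink 279 (array([624.5,  42. ]), 28.5, 31.9, 0.2) [0.02344888 0.02739018 0.02957266]
(array([624.5,  42. ]), 28.5, 31.9, 0.2)
clip 177 (array([631.8, -74.1]), 50.1, 14.1, 11.0) [0.01688539 0.02054421 0.02293961]
lip 492 [0.4959 0.0078 0.0178] (array([498.1, -12.9]), 43.4, 198.0, 0.2)
  fit [0.0999 0.4951]
sideL 170 [0.5483 0.1111 0.0261] (array([550.1, 111.4]), 98.2, 5.2, 3.3)
  fit [0.0585 0.079 ]
sideR 178 [ 0.549  -0.1447  0.0262] (array([ 550.1, -144.9]), 100.1, 5.1, 3.6)
  fit [ 0.0601 -0.1777]
rim 688 [ 0.6355 -0.0161  0.1295] (array([649.1, -11.9]), 37.3, 240.4, 3.6)
  fit [-0.0825  0.6342]
upper 7526 [0.7021 0.0079 0.1084] (array([736.7,   3.4]), 213.5, 276.2, 3.7)
  fit [ 0.3919 -0.2673]
all137 1897 [ 0.6849 -0.0094  0.1334] (array([681.5,  -8.5]), 102.5, 261.4, 3.6)
  fit [-0.1814  0.1148]
teal 1971 (array([530.6, 325.8]), 208.1, 159.8, 8.1)
yel 6177 (array([ 659.6, -396.5]), 233.2, 567.8, 83.2)
comb 280 (array([515.9, 376. ]), 116.6, 24.4, 12.0)
file 0 (array([0., 0.]), 0.0, 0.0, 0.0)
```

View pics/crop.png

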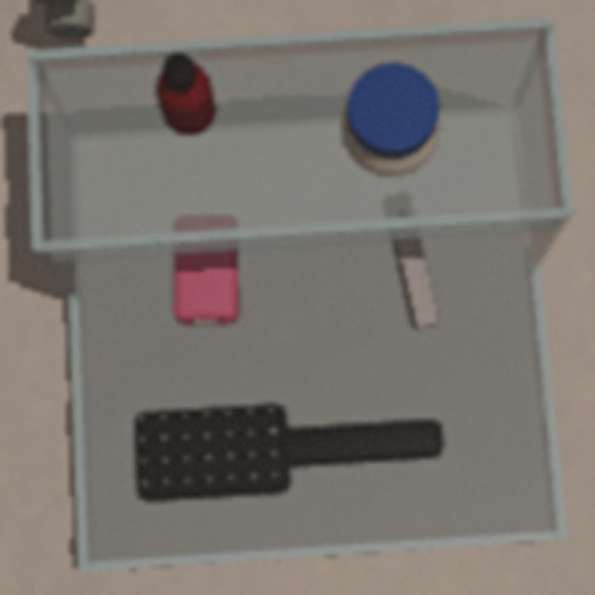

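```bash
cat >> h.py <<'E'
def ray(s,uv,z0):
    uv=np.asarray(uv,float); d=np.c_[(uv[:,0]-s["cx"])/s["fx"],(uv[:,1]-s["cy"])/s["fy"],np.ones(len(uv))]
    d=R.from_quat(s["orientation"]).apply(d); o=np.array(s["xyz"]); return o+d*((z0-o[2])/d[:,2])[:,None]
E
python3 - <<'E'
from h import *
s=dict(np.load("top0.npz")); W=cloud(s); I=s["pixels"].astype(int); z=W[...,2]; x=W[...,0]; y=W[...,1]
v,u=np.indices(z.shape)
m=(I[...,0]>I[...,1]+22)&(u>275)&(u<310)&(v>208)&(v<250)
P=ray(s,np.c_[u[m],v[m]],.028); print("case",m.sum(),rect(P))
k=lambda a:230+np.array(a)[:,0:1]*[1/3.4,0]+np.array([[0,150]])+np.array(a)[:,1:]*[0,1/3.4]-np.array([[0,230]])
def crop(a): a=np.array(a,float); return np.c_[230+a[:,0]/3.4,150+a[:,1]/3.4]
print("case corners",ray(s,crop([[177,216],[237,216],[177,322],[237,322]]),.028).round(4))
print("clip ends L/R front, L/R back",ray(s,crop([[415,328],[437,324],[384,198],[409,192]]),.020).round(4))
c=(abs(y+.072)<.035)&(x>.58)&(x<.7)&(z>.012)&(z<.04)
print(rect(W[c]), np.polyfit(x[c],y[c],1))
for a in np.arange(.6,.66,.01):
    q=c&(abs(x-a)<.005); print(a.round(2),q.sum(),y[q].mean() if q.any() else 0)
yl=(I[...,0]>I[...,2]+60)&(y<-.2)&(y>-.5)&(x<.62)&(z<.06)
print("yel rim",rect(W[yl&(z>.04)]),(yl&(z>.04)).sum()," floor",rect(W[yl&(z<.015)]))
f=yl&(I[...,2]>I[...,1]*.72)&(z<.03);print("file",f.sum(),rect(W[f]))
E
```

```text
case 404 (array([635.8,  42. ]), 56.0, 35.6, 0.8)
case corners [[0.6667 0.0582 0.028 ]
 [0.6666 0.0248 0.028 ]
 [0.6067 0.0574 0.028 ]
 [0.6066 0.0245 0.028 ]]
clip ends L/R front, L/R back [[ 0.6043 -0.0736  0.02  ]
 [ 0.6065 -0.0858  0.02  ]
 [ 0.6787 -0.0575  0.02  ]
 [ 0.6822 -0.0716  0.02  ]]
(array([631.8, -74.1]), 50.1, 14.1, 11.0) [ 0.20415364 -0.2029569 ]
0.6 0 0
0.61 31 -0.0781079263102645
0.62 35 -0.07639518891317375
0.63 33 -0.07463492278057982
0.64 34 -0.07203571638519324
0.65 39 -0.07007212639741413
0.66 5 -0.07063867571640271
yel rim (array([ 486.4, -339.7]), 160.4, 209.8, 83.7) 1236  floor (array([ 487.9, -362.7]), 168.5, 208.3, 83.4)
file 543 (array([ 476.8, -295.8]), 16.4, 116.4, 78.6)
```

```bash
cat >> h.py <<'E'
def ori(yaw,tilt,close,sgn=1):
    """yaw: heading of tilt plane; close 'f' (along heading) or 'l' (lateral); degrees"""
    t=np.radians(tilt); A=R.from_euler('z',yaw,degrees=True)
    zd=A.apply([np.sin(t),0,-np.cos(t)])
    yd=A.apply([np.cos(t),0,np.sin(t)]) if close=='f' else A.apply([0,1,0])
    yd=yd*sgn; return R.from_matrix(np.c_[np.cross(yd,zd),yd,zd])
def plan(*targets):
    """targets: (gp xyz, R); prints each move relative to the previous one, first from measured"""
    st=r.get_state(); p=np.array(st["tool_pos"]); q=R.from_quat(st["eef_rot"])
    print("clock",round(st["clock"],2),"tcp",p.round(4),"F",np.round(st["contact_force"],1),"open",round(st["opening"]*88,1),"ff",round(st["finger_force"],1))
    for g,Q in targets:
        t=np.array(g)-Q.apply([0,0,.003])
        print("dp",(q.inv().apply(t-p)*1000).round(0).tolist(),"tw",(q.inv()*Q).as_rotvec().round(3).tolist()); p,q=t,Q
E
python3 - <<'E'
from h import *
Q=ori(3.5,5,'f'); 
plan(([.45,-.2,.23],R.from_quat(r.get_state()["eef_rot"])*R.from_rotvec([0,0,-.75])),([.5345,-.0166,.20],Q),([.5345,-.0166,.0285],Q))
E
```

```text
clock 1.0 tcp [ 0.1696 -0.6016  0.2608] F [-0.3  0.5 -0.2] open 88.0 ff 0.0
dp [379.0, -310.0, 28.0] tw [-0.0, 0.0, -0.75]
dp [200.0, -23.0, 30.0] tw [-0.085, 0.027, -0.607]
dp [-0.0, -15.0, 171.0] tw [0.0, 0.0, 0.0]
```

Emit:
step_arm([
  {"dp":[190,-155,14],"twist":[0,0,-0.75],"hand":0},
  {"dp":[190,-155,14],"twist":[0,0,-0.75],"hand":0},
  {"dp":[190,-155,14],"twist":[0,0,-0.75],"hand":0},
  {"dp":[190,-155,14],"twist":[0,0,-0.75],"hand":0},
  {"dp":[190,-155,14],"twist":[0,0,-0.75],"hand":0},
], force=25)

```text
clock: 1.62
tool_pos: [0.3138, -0.3966, 0.2471]
eef_rot: [0.869, 0.495, 0.001, -0.0]
contact_force: [-0.0, -1.1, -0.9]
opening: 0.502
finger_force: 0.0
```

```bash
python3 - <<'E'
from h import *
Q=ori(3.5,5,'f'); print(r.get_state()["q"].round(2))
plan(([.5345,-.0166,.22],Q),([.5345,-.0166,.0285],Q))
E
```

```text
[ 1.06  0.57 -0.39  1.93  0.32  0.7  -0.06]
clock 1.62 tcp [ 0.3138 -0.3966  0.2471] F [-0.  -1.1 -0.9] open 44.2 ff 0.0
dp [439.0, -5.0, 25.0] tw [-0.083, 0.023, -0.597]
dp [-0.0, -17.0, 191.0] tw [0.0, 0.0, 0.0]
```

Emit:
step_arm([
  {"dp":[290,-5,25],"twist":[-0.083,0.023,-0.597],"hand":0},
  {"dp":[290,-5,25],"twist":[-0.083,0.023,-0.597],"hand":0},
  {"dp":[290,-5,25],"twist":[-0.083,0.023,-0.597],"hand":0},
  {"dp":[290,-5,25],"twist":[-0.083,0.023,-0.597],"hand":0},
  {"dp":[290,-5,25],"twist":[-0.083,0.023,-0.597],"hand":0},
])

```text
clock: 2.25
tool_pos: [0.4581, -0.1491, 0.2218]
eef_rot: [0.688, 0.724, 0.03, 0.031]
contact_force: [-0.3, -0.1, 1.4]
opening: 0.498
finger_force: 0.0
```

```bash
python3 - <<'E'
from h import *
Q=ori(3.5,5,'f'); print(r.get_state()["q"].round(2))
plan(([.5345,-.0166,.20],Q),([.5345,-.0166,.0285],Q))
E
```

```text
[ 0.53  0.57 -0.45  2.09  0.49  0.49 -0.23]
clock 2.25 tcp [ 0.4581 -0.1491  0.2218] F [-0.3 -0.1  1.4] open 43.9 ff 0.0
dp [129.0, 81.0, 25.0] tw [-0.001, 0.003, -0.01]
dp [-0.0, -15.0, 171.0] tw [0.0, 0.0, 0.0]
```

Emit:
step_arm([
  {"dp":[129,81,25],"twist":[0,0.003,-0.01],"hand":0},
  {"dp":[129,81,25],"twist":[0,0.003,-0.01],"hand":0},
  {"dp":[129,81,25],"twist":[0,0.003,-0.01],"hand":0},
  {"dp":[129,71,135],"twist":[0,0.003,-0.01],"hand":0},
  {"dp":[129,71,135],"twist":[0,0.003,-0.01],"hand":0},
])

```text
clock: 2.88
tool_pos: [0.533, -0.0189, 0.0915]
eef_rot: [0.685, 0.727, 0.031, 0.03]
contact_force: [-0.3, -0.3, -0.2]
opening: 0.499
finger_force: 0.0
```

Emit:
step_arm([
  {"dp":[0,0,0],"twist":[0,0,0],"hand":0},
])

```text
clock: 3.0
tool_pos: [0.5305, -0.0189, 0.0903]
eef_rot: [0.685, 0.728, 0.028, 0.028]
contact_force: [-0.6, 0.1, 0.4]
opening: 0.5
finger_force: 0.0
```

```bash
python3 - <<'E'
from h import *
Q=ori(3.5,5,'f'); print(r.get_state()["q"].round(2))
plan(([.5345,-.0166,.0285],Q))
s=r.snapshot("top"); cv2.imwrite("pics/t1.png",cv2.resize(s["pixels"][150:350,200:430,::-1],None,fx=3,fy=3))
E
```

```text
[ 0.06  0.83 -0.19  2.04  0.64  0.24 -0.62]
clock 3.0 tcp [ 0.5305 -0.0189  0.0903] F [-0.6  0.1  0.4] open 44.0 ff 0.0
dp [2.0, -1.0, 59.0] tw [-0.009, 0.002, -0.0]
```

View pics/t1.png

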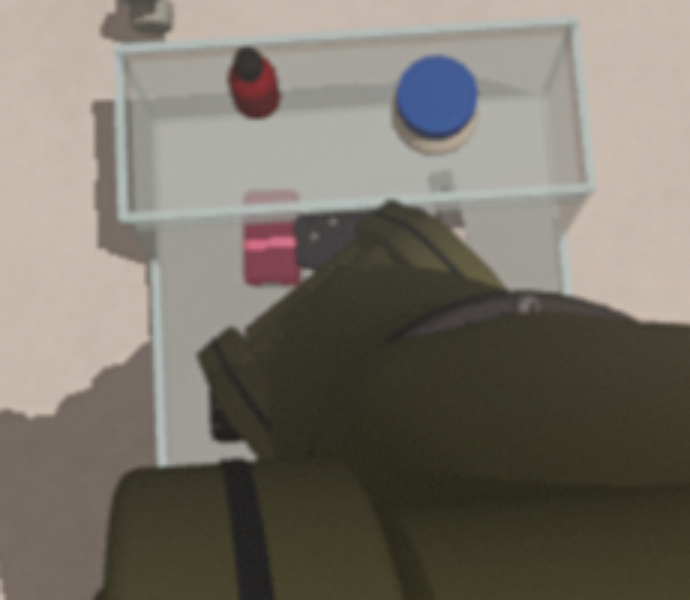

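Emit:
step_arm([
  {"dp":[2,-1,20],"twist":[-0.009,0,0],"hand":0},
  {"dp":[2,-1,40],"twist":[-0.009,0,0],"hand":0},
  {"dp":[2,-1,57],"twist":[-0.009,0,0],"hand":0},
  {"dp":[2,-1,59],"twist":[-0.009,0,0],"hand":0},
])

```text
clock: 3.55
tool_pos: [0.5375, -0.016, 0.0354]
eef_rot: [0.685, 0.727, 0.035, 0.033]
contact_force: [0.3, -0.5, -0.3]
opening: 0.496
finger_force: 0.0
```

```bash
python3 - <<'E'
from h import *
Q=ori(3.5,5,'f')
plan(([.5345,-.0166,.0285],Q))
E
```

```text
clock 3.55 tcp [ 0.5375 -0.016   0.0354] F [ 0.3 -0.5 -0.3] open 43.6 ff 0.0
dp [-0.0, -4.0, 4.0] tw [0.009, 0.001, -0.001]
```

Emit:
step_arm([
  {"dp":[0,-2,2],"twist":[0,0,0],"hand":0},
  {"dp":[0,-2,2],"twist":[0,0,0],"hand":-0.8},
  {"dp":[0,-2,2],"twist":[0,0,0],"hand":-0.8},
  {"dp":[0,-2,2],"twist":[0,0,0],"hand":-0.8},
  {"dp":[0,-2,2],"twist":[0,0,0],"hand":-0.8},
], force=25)

```text
clock: 4.18
tool_pos: [0.5348, -0.0156, 0.0324]
eef_rot: [0.684, 0.728, 0.034, 0.033]
contact_force: [0.8, 0.2, 5.8]
opening: 0.252
finger_force: 24.8
```

```bash
python3 - <<'E'
from h import *
Q=ori(3.5,5,'f')
plan(([.5345,-.0166,.0285],Q),([.52,-.01,.13],ori(3.5,0,'f')))
E
```

```text
clock 4.17 tcp [ 0.5348 -0.0156  0.0324] F [0.8 0.2 5.8] open 22.2 ff 24.8
dp [-1.0, -1.0, 1.0] tw [0.008, 0.0, 0.0]
dp [7.0, -5.0, -102.0] tw [0.087, 0.0, -0.0]
```

Emit:
step_arm([
  {"dp":[0,-2,-25],"twist":[0,0,0],"hand":-0.8},
  {"dp":[0,-3,-70],"twist":[0.02,0,0],"hand":-0.8},
  {"dp":[5,-5,-120],"twist":[0.08,0,0],"hand":-0.8},
  {"dp":[60,-5,-130],"twist":[0.08,0,0],"hand":-0.8},
  {"dp":[120,-5,-130],"twist":[0.08,0,0],"hand":-0.8},
])

```text
clock: 4.8
tool_pos: [0.5107, 0.1026, 0.1619]
eef_rot: [0.687, 0.727, 0.006, 0.006]
contact_force: [-0.2, 1.2, -0.7]
opening: 0.249
finger_force: 24.5
```

```bash
python3 - <<'E'
from h import *
r.get_state()
plan(([.53,.2842,.15],ori(50,0,'f')),([.5507,.2842,.15],ori(98.1,0,'f')),([.5507,.2842,.0335],ori(98.1,0,'f')))
print(r.get_state()["q"].round(2))
s=r.snapshot("top"); cv2.imwrite("pics/t2.png",s["pixels"][60:400,60:480,::-1])
E
```

```text
clock 4.8 tcp [0.5107 0.1026 0.1619] F [-0.2  1.2 -0.7] open 21.9 ff 24.5
dp [180.0, 29.0, 9.0] tw [0.015, 0.007, -0.816]
dp [-16.0, 13.0, 0.0] tw [0.0, 0.0, -0.84]
dp [0.0, 0.0, 116.0] tw [0.0, 0.0, 0.0]
[-0.05  0.72 -0.39  1.98  0.54  0.53 -0.76]
```

View pics/t2.png

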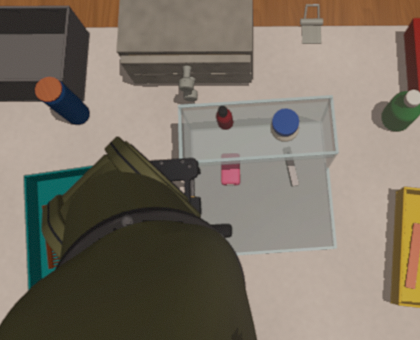

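Emit:
step_arm([
  {"dp":[180,29,9],"twist":[0.015,0.007,-0.816],"hand":-0.8},
  {"dp":[180,29,9],"twist":[0.015,0.007,-0.816],"hand":-0.8},
  {"dp":[180,29,9],"twist":[0.015,0.007,-0.816],"hand":-0.8},
  {"dp":[180,29,9],"twist":[0.015,0.007,-0.816],"hand":-0.8},
  {"dp":[180,29,9],"twist":[0.015,0.007,-0.816],"hand":-0.8},
])

```text
clock: 5.48
tool_pos: [0.5271, 0.285, 0.1513]
eef_rot: [0.337, 0.941, -0.001, -0.002]
contact_force: [-0.1, -0.6, -0.3]
opening: 0.248
finger_force: 24.5
```

Emit:
step_arm([
  {"dp":[-16,13,0],"twist":[0,0,-0.84],"hand":-0.8},
  {"dp":[-16,13,0],"twist":[0,0,-0.84],"hand":-0.8},
  {"dp":[-16,13,0],"twist":[0,0,-0.84],"hand":-0.8},
  {"dp":[-16,13,0],"twist":[0,0,-0.84],"hand":-0.8},
  {"dp":[-16,13,0],"twist":[0,0,-0.84],"hand":-0.8},
])

```text
clock: 6.1
tool_pos: [0.5481, 0.2836, 0.1513]
eef_rot: [-0.075, 0.997, -0.0, -0.002]
contact_force: [-0.4, 1.1, -1.1]
opening: 0.254
finger_force: 24.5
```

```bash
python3 - <<'E'
from h import *
print(r.get_state()["q"].round(2))
plan(([.5507,.2842,.0335],ori(98.1,0,'f')))
s=r.snapshot("scene"); cv2.imwrite("pics/s3.png",cv2.resize(s["pixels"][100:300,380:600,::-1],None,fx=3,fy=3))
E
```

```text
[-0.12  0.95 -0.83  1.66  0.84  0.94  0.44]
clock 6.1 tcp [0.5481 0.2836 0.1513] F [-0.4  1.1 -1.1] open 22.3 ff 24.5
dp [-3.0, 0.0, 115.0] tw [-0.001, -0.004, 0.009]
```

View pics/s3.png

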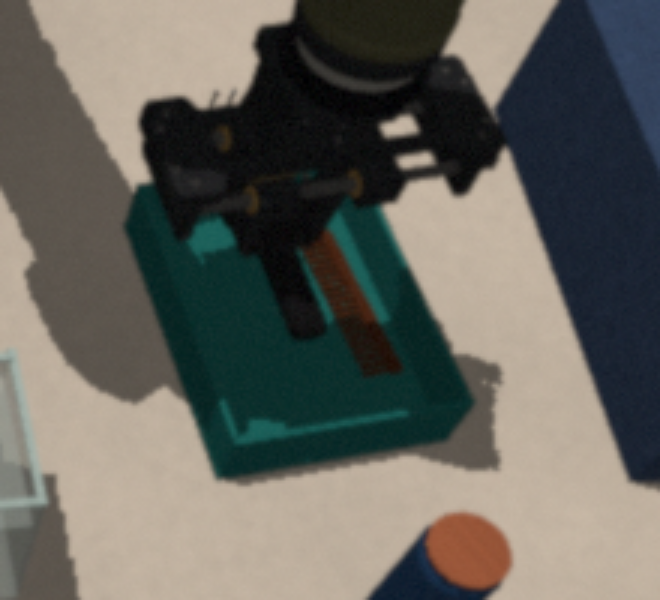

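Emit:
step_arm([
  {"dp":[-3,0,50],"twist":[0,0,0],"hand":-0.8},
  {"dp":[-3,0,85],"twist":[0,0,0],"hand":-0.8},
  {"dp":[-3,0,105],"twist":[0,0,0],"hand":-0.8},
  {"dp":[-3,0,114],"twist":[0,0,0],"hand":-0.8},
  {"dp":[-3,0,114],"twist":[0,0,0],"hand":-0.8},
])

```text
clock: 6.78
tool_pos: [0.5512, 0.2851, 0.0383]
eef_rot: [-0.073, 0.997, 0.0, -0.001]
contact_force: [-0.4, -0.1, -0.3]
opening: 0.244
finger_force: 24.5
```

```bash
python3 - <<'E'
from h import *
plan(([.5507,.2842,.0335],ori(98.1,0,'f')))
E
```

```text
clock 6.78 tcp [0.5512 0.2851 0.0383] F [-0.4 -0.1 -0.3] open 21.4 ff 24.5
dp [1.0, -1.0, 2.0] tw [0.001, -0.002, 0.005]
```

Emit:
step_arm([
  {"dp":[0,0,4],"twist":[0,0,0],"hand":-0.8},
  {"dp":[0,0,4],"twist":[0,0,0],"hand":-0.8},
  {"dp":[0,0,4],"twist":[0,0,0],"hand":-0.1},
  {"dp":[0,0,4],"twist":[0,0,0],"hand":-0.1},
  {"dp":[0,0,4],"twist":[0,0,0],"hand":-0.1},
])

```text
clock: 7.4
tool_pos: [0.5506, 0.2907, 0.0352]
eef_rot: [-0.075, 0.997, 0.005, -0.0]
contact_force: [-0.1, 8.3, -2.9]
opening: 0.45
finger_force: 4.3
```

Emit:
step_arm([
  {"dp":[0,0,-30],"twist":[0,0,0],"hand":-0.1},
  {"dp":[0,0,-80],"twist":[0,0,0],"hand":-0.1},
  {"dp":[0,0,-140],"twist":[0,0,0],"hand":0.3},
  {"dp":[0,0,-150],"twist":[0,0,0],"hand":0.3},
])

```text
clock: 7.9
tool_pos: [0.5526, 0.2866, 0.1883]
eef_rot: [-0.073, 0.997, 0.002, 0.002]
contact_force: [0.0, 0.1, -0.9]
opening: 0.641
finger_force: 0.0
```

```bash
python3 - <<'E'
from h import *
Q=ori(2,30,'l')
plan(([.50,.042,.15],Q),([.585,.041,.034],Q),([.615,.0415,.028],Q))
print(r.get_state()["q"].round(2))
s=r.snapshot("scene")
print([(round(o["score"],2),cam2w(s,o["at"]).round(3).tolist()) for o in r.search_frame("scene","hairbrush")[:2]])
E
```

```text
clock 7.9 tcp [0.5526 0.2866 0.1883] F [ 0.   0.1 -0.9] open 56.4 ff 0.0
dp [89.0, -234.0, 35.0] tw [0.033, -0.52, 0.108]
dp [-16.0, -4.0, 143.0] tw [0.0, 0.0, 0.0]
dp [-23.0, -1.0, 20.0] tw [0.0, 0.0, 0.0]
[-0.11  0.9  -0.86  1.63  0.79  0.99  0.48]
[(0.94, [0.531, 0.281, 0.022])]
```

Emit:
step_arm([
  {"dp":[89,-234,35],"twist":[0.033,-0.52,0.108],"hand":0.27},
  {"dp":[89,-234,35],"twist":[0.033,-0.52,0.108],"hand":0.27},
  {"dp":[89,-234,35],"twist":[0.033,-0.52,0.108],"hand":0.27},
  {"dp":[89,-234,35],"twist":[0.033,-0.52,0.108],"hand":0.27},
  {"dp":[89,-234,35],"twist":[0.033,-0.52,0.108],"hand":0.27},
])

```text
clock: 8.62
tool_pos: [0.5238, 0.0883, 0.1525]
eef_rot: [-0.021, 0.969, -0.015, 0.245]
contact_force: [1.3, -1.0, -0.9]
opening: 0.631
finger_force: 0.0
```

```bash
python3 - <<'E'
from h import *
Q=ori(2,30,'l')
plan(([.565,.041,.055],Q),([.615,.0415,.029],Q))
print(r.get_state()["q"].round(2))
s=r.snapshot("top")
for t in ["tie_case","nail_clipper","hairbrush"]: print([(round(o["score"],2),cam2w(s,o["at"]).round(3).tolist()) for o in r.search_frame("top",t)[:2]])
cv2.imwrite("pics/t4.png",s["pixels"][100:400,60:420,::-1])
E
```

```text
clock 8.62 tcp [0.5238 0.0883 0.1525] F [ 1.3 -1.  -0.9] open 55.5 ff 0.0
dp [12.0, -45.0, 103.0] tw [-0.035, -0.03, 0.018]
dp [-30.0, -1.0, 48.0] tw [0.0, 0.0, 0.0]
[ 0.02  0.79 -0.63  2.36  2.12  0.73 -0.82]
[(0.77, [0.627, 0.04, 0.027])]
[(0.7, [0.632, -0.073, 0.021])]
[(0.71, [0.512, 0.278, 0.023])]
```

View pics/t4.png

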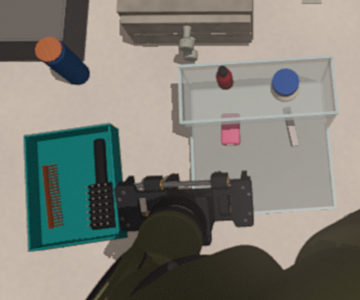

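Emit:
step_arm([
  {"dp":[12,-45,50],"twist":[-0.035,-0.03,0.018],"hand":0.27},
  {"dp":[12,-45,50],"twist":[-0.035,-0.03,0.018],"hand":0.27},
  {"dp":[12,-45,103],"twist":[-0.035,-0.03,0.018],"hand":0.27},
  {"dp":[12,-45,103],"twist":[-0.035,-0.03,0.018],"hand":0.27},
  {"dp":[12,-45,103],"twist":[-0.035,-0.03,0.018],"hand":0.27},
])

```text
clock: 9.45
tool_pos: [0.5643, 0.042, 0.0604]
eef_rot: [-0.017, 0.966, 0.004, 0.259]
contact_force: [0.1, -0.3, 0.2]
opening: 0.635
finger_force: 0.0
```

```bash
python3 - <<'E'
from h import *
Q=ori(2,30,'l')
plan(([.590,.041,.038],Q),([.615,.0415,.029],Q))
print(r.get_state()["q"].round(2))
E
```

```text
clock 9.45 tcp [0.5643 0.042  0.0604] F [ 0.1 -0.3  0.2] open 55.9 ff 0.0
dp [-11.0, -2.0, 29.0] tw [-0.001, 0.001, 0.0]
dp [-17.0, -0.0, 20.0] tw [0.0, 0.0, 0.0]
[ 0.18  1.04 -0.63  2.31  2.42  0.86 -0.88]
```

Emit:
step_arm([
  {"dp":[-11,-2,29],"twist":[0,0,0],"hand":0.27},
  {"dp":[-28,-2,44],"twist":[0,0,0],"hand":0.27},
  {"dp":[-28,-2,49],"twist":[0,0,0],"hand":0.27},
  {"dp":[-28,-2,49],"twist":[0,0,0],"hand":0.27},
])

```text
clock: 9.95
tool_pos: [0.6125, 0.0407, 0.0321]
eef_rot: [-0.017, 0.966, 0.004, 0.259]
contact_force: [-0.1, -0.8, 0.1]
opening: 0.637
finger_force: 0.0
```

```bash
python3 - <<'E'
from h import *
Q=ori(2,30,'l')
plan(([.615,.0415,.029],Q))
E
```

```text
clock 9.95 tcp [0.6125 0.0407 0.0321] F [-0.1 -0.8  0.1] open 56.0 ff 0.0
dp [-1.0, 1.0, 1.0] tw [-0.002, 0.001, 0.0]
```

Emit:
step_arm([
  {"dp":[0,0,0],"twist":[0,0,0],"hand":-0.5},
  {"dp":[0,0,0],"twist":[0,0,0],"hand":-0.5},
  {"dp":[0,0,0],"twist":[0,0,0],"hand":-0.5},
  {"dp":[-4,0,-7],"twist":[0,0,0],"hand":-0.5},
  {"dp":[-4,0,-7],"twist":[0,0,0],"hand":-0.5},
], force=25)

```text
clock: 10.58
tool_pos: [0.6136, 0.0401, 0.0397]
eef_rot: [-0.016, 0.966, 0.003, 0.26]
contact_force: [-0.6, -0.3, -0.3]
opening: 0.407
finger_force: 25.0
```

Emit:
step_arm([
  {"dp":[30,0,-18],"twist":[0,0,0],"hand":-0.5},
  {"dp":[61,0,-35],"twist":[0,0,0],"hand":-0.5},
  {"dp":[61,0,-35],"twist":[0,0,0],"hand":-0.5},
  {"dp":[31,0,-87],"twist":[0,0,0],"hand":-0.5},
  {"dp":[1,0,-139],"twist":[0,0,0],"hand":-0.5},
])

```text
clock: 11.2
tool_pos: [0.5433, 0.0383, 0.1587]
eef_rot: [-0.015, 0.966, 0.004, 0.258]
contact_force: [0.8, -1.2, 0.4]
opening: 0.407
finger_force: 25.0
```

```bash
python3 - <<'E'
from h import *
c=np.array([.5306,.3258]); A=R.from_euler('z',8.1,degrees=True)
g=lambda x,y,z: A.apply([x,y,0])+np.array([c[0],c[1],z])
Q=ori(8.1,30,'l'); print(g(25,-2,.04))
# case centre local (45,-2): gp is ~22 mm ahead of the centre
plan((g(25,-2,.14),Q),(g(25,-2,.036),Q))
print(r.get_state()["q"].round(2))
s=r.snapshot("scene"); cv2.imwrite("pics/s5.png",cv2.resize(s["pixels"][150:320,220:420,::-1],None,fx=3,fy=3))
E
```

```text
[25.56299391  1.86828348  0.04      ]
clock 11.2 tcp [0.5433 0.0383 0.1587] F [ 0.8 -1.2  0.4] open 35.8 ff 25.0
dp [-21720.0, 1040.0, 12506.0] tw [-0.055, -0.002, -0.095]
dp [52.0, 0.0, 90.0] tw [0.0, 0.0, 0.0]
[ 0.18  0.79 -0.63  2.35  2.27  0.67 -0.81]
```

View pics/s5.png

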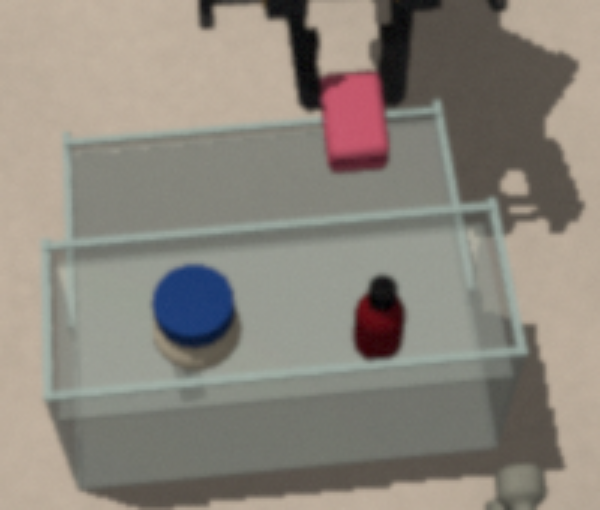

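```bash
python3 - <<'E'
from h import *
c=np.array([.5306,.3258]); A=R.from_euler('z',8.1,degrees=True)
g=lambda x,y,z: A.apply([x/1000,y/1000,0])+np.array([c[0],c[1],z])
Q=ori(8.1,30,'l'); print(g(25,6,.04))
plan((g(25,6,.14),Q),(g(25,6,.036),Q))
E
```

```text
[0.55450518 0.33526267 0.04      ]
clock 11.25 tcp [0.5462 0.0399 0.1683] F [ 0.7 -0.2  6.3] open 35.9 ff 25.0
dp [-2.0, 295.0, 31.0] tw [-0.054, 0.014, -0.092]
dp [52.0, 0.0, 90.0] tw [0.0, 0.0, 0.0]
```

Emit:
step_arm([
  {"dp":[-2,295,31],"twist":[-0.054,0.014,-0.092],"hand":-0.5},
  {"dp":[-2,295,31],"twist":[-0.054,0.014,-0.092],"hand":-0.5},
  {"dp":[-2,295,31],"twist":[-0.054,0.014,-0.092],"hand":-0.5},
  {"dp":[-2,295,31],"twist":[-0.054,0.014,-0.092],"hand":-0.5},
  {"dp":[-2,295,31],"twist":[-0.054,0.014,-0.092],"hand":-0.5},
])

```text
clock: 11.88
tool_pos: [0.5507, 0.3375, 0.133]
eef_rot: [-0.068, 0.965, 0.019, 0.252]
contact_force: [1.1, -0.4, -1.0]
opening: 0.403
finger_force: 25.0
```

Emit:
step_arm([
  {"dp":[0,0,0],"twist":[0,0,0],"hand":-0.5},
  {"dp":[0,0,0],"twist":[0,0,0],"hand":-0.5},
])

```text
clock: 12.12
tool_pos: [0.551, 0.3326, 0.1325]
eef_rot: [-0.067, 0.965, 0.017, 0.252]
contact_force: [0.0, -0.9, -0.9]
opening: 0.405
finger_force: 25.0
```

```bash
cat >> h.py <<'E'
def bing(c,yaw): 
    A=R.from_euler('z',yaw,degrees=True)
    return lambda x,y,z: A.apply([x/1000,y/1000,0])+np.array([c[0],c[1],z])
E
python3 - <<'E'
from h import *
g=bing([.5306,.3258],8.1); Q=ori(8.1,30,'l')
plan((g(25,6,.08),Q),(g(25,6,.035),Q))
print(r.get_state()["q"].round(2))
E
```

```text
clock 12.12 tcp [0.551  0.3326 0.1325] F [ 0.  -0.9 -0.9] open 35.7 ff 25.0
dp [22.0, 2.0, 45.0] tw [-0.002, -0.013, -0.002]
dp [22.0, 0.0, 39.0] tw [0.0, 0.0, 0.0]
[-0.41  0.88 -0.57  2.02  1.8   0.71 -0.68]
```

Emit:
step_arm([
  {"dp":[22,2,45],"twist":[0,-0.013,0],"hand":-0.5},
  {"dp":[34,2,66],"twist":[0,-0.013,0],"hand":-0.5},
  {"dp":[42,2,80],"twist":[0,-0.013,0],"hand":-0.5},
  {"dp":[44,2,84],"twist":[0,-0.013,0],"hand":-0.5},
  {"dp":[44,2,84],"twist":[0,-0.013,0],"hand":-0.5},
])

```text
clock: 12.75
tool_pos: [0.5533, 0.3354, 0.0383]
eef_rot: [-0.067, 0.964, 0.018, 0.258]
contact_force: [-0.1, -0.8, -0.4]
opening: 0.41
finger_force: 25.0
```

```bash
python3 - <<'E'
from h import *
g=bing([.5306,.3258],8.1); Q=ori(8.1,30,'l')
plan((g(25,6,.033),Q),(g(25,6,.17),Q))
E
```

```text
clock 12.75 tcp [0.5533 0.3354 0.0383] F [-0.1 -0.8 -0.4] open 36.1 ff 25.0
dp [2.0, -0.0, 2.0] tw [-0.001, 0.0, -0.002]
dp [-68.0, 0.0, -119.0] tw [0.0, 0.0, 0.0]
```

Emit:
step_arm([
  {"dp":[2,0,3],"twist":[0,0,0],"hand":-0.5},
  {"dp":[2,0,3],"twist":[0,0,0],"hand":-0.5},
  {"dp":[2,0,3],"twist":[0,0,0],"hand":0},
  {"dp":[2,0,3],"twist":[0,0,0],"hand":0},
  {"dp":[2,0,3],"twist":[0,0,0],"hand":0},
])

```text
clock: 13.38
tool_pos: [0.5527, 0.3357, 0.0343]
eef_rot: [-0.067, 0.964, 0.018, 0.258]
contact_force: [-1.2, -0.6, -0.2]
opening: 0.499
finger_force: 0.0
```

Emit:
step_arm([
  {"dp":[-12,0,-22],"twist":[0,0,0],"hand":0},
  {"dp":[-40,0,-70],"twist":[0,0,0],"hand":0},
  {"dp":[-70,0,-120],"twist":[0,0,0],"hand":0},
  {"dp":[-70,0,-120],"twist":[0,0,0],"hand":0},
])

```text
clock: 13.88
tool_pos: [0.5548, 0.3379, 0.1785]
eef_rot: [-0.067, 0.963, 0.02, 0.262]
contact_force: [0.4, -0.1, -0.6]
opening: 0.5
finger_force: 0.0
```

```bash
python3 - <<'E'
from h import *
Q=ori(11.4,30,'l')
plan(([.53,.1,.16],Q),([.55,-.0905,.10],Q),([.6145,-.0778,.0275],Q))
print(r.get_state()["q"].round(2))
s=r.snapshot("top")
for t in ["tie_case","nail_clipper","hairbrush"]: print([(round(o["score"],2),cam2w(s,o["at"]).round(3).tolist()) for o in r.search_frame("top",t)[:2]])
E
```

```text
clock 13.88 tcp [0.5548 0.3379 0.1785] F [ 0.4 -0.1 -0.6] open 44.0 ff 0.0
dp [59.0, -232.0, -17.0] tw [-0.026, 0.008, -0.053]
dp [46.0, -191.0, 43.0] tw [0.0, 0.0, 0.0]
dp [-21.0, -0.0, 96.0] tw [0.0, 0.0, 0.0]
[-0.43  0.79 -0.54  2.    1.69  0.67 -0.58]
[(0.62, [0.588, 0.325, 0.025])]
[(0.76, [0.629, -0.075, 0.019])]
[(0.57, [0.514, 0.278, 0.022])]
```

Emit:
step_arm([
  {"dp":[59,-232,-17],"twist":[-0.026,0.008,-0.053],"hand":0},
  {"dp":[59,-232,-17],"twist":[-0.026,0.008,-0.053],"hand":0},
  {"dp":[59,-232,-17],"twist":[-0.026,0.008,-0.053],"hand":0},
  {"dp":[59,-232,-17],"twist":[-0.026,0.008,-0.053],"hand":0},
  {"dp":[59,-232,-17],"twist":[-0.026,0.008,-0.053],"hand":0},
])

```text
clock: 14.7
tool_pos: [0.5245, 0.0914, 0.1556]
eef_rot: [-0.093, 0.964, 0.021, 0.25]
contact_force: [0.4, -0.1, -0.0]
opening: 0.495
finger_force: 0.0
```

Emit:
step_arm([
  {"dp":[46,-191,43],"twist":[0,0,0],"hand":0},
  {"dp":[46,-191,43],"twist":[0,0,0],"hand":0},
  {"dp":[46,-191,43],"twist":[0,0,0],"hand":0},
  {"dp":[46,-191,43],"twist":[0,0,0],"hand":0},
  {"dp":[46,-191,43],"twist":[0,0,0],"hand":0},
])

```text
clock: 15.32
tool_pos: [0.5456, -0.0931, 0.0981]
eef_rot: [-0.096, 0.962, 0.024, 0.253]
contact_force: [-0.3, 0.5, 0.3]
opening: 0.503
finger_force: 0.0
```

```bash
python3 - <<'E'
from h import *
Q=ori(11.4,30,'l')
plan(([.580,-.085,.05],Q),([.6145,-.0778,.0275],Q))
print(r.get_state()["q"].round(2))
E
```

```text
clock 15.32 tcp [ 0.5456 -0.0931  0.0981] F [-0.3  0.5  0.3] open 44.3 ff 0.0
dp [-7.0, 1.0, 56.0] tw [-0.003, -0.01, -0.0]
dp [-19.0, 0.0, 37.0] tw [0.0, 0.0, 0.0]
[ 0.53  0.93 -0.56  2.3   2.7   0.53 -0.66]
```

```bash
python3 - <<'E'
from h import *
Q=ori(9,34,'l')
plan(([.580,-.083,.045],Q),([.612,-.078,.0275],Q))
E
```

```text
clock 15.32 tcp [ 0.5456 -0.0931  0.0981] F [-0.3  0.5  0.3] open 44.3 ff 0.0
dp [-5.0, 3.0, 61.0] tw [0.019, -0.079, 0.036]
dp [-17.0, -0.0, 33.0] tw [0.0, 0.0, 0.0]
```

Emit:
step_arm([
  {"dp":[-2,3,30],"twist":[0.019,-0.079,0.036],"hand":0},
  {"dp":[-5,3,61],"twist":[0.019,-0.079,0.036],"hand":0},
  {"dp":[-5,3,61],"twist":[0.019,-0.079,0.036],"hand":0},
])

```text
clock: 15.7
tool_pos: [0.5794, -0.0801, 0.0476]
eef_rot: [-0.077, 0.953, 0.025, 0.292]
contact_force: [-0.0, -0.0, -0.5]
opening: 0.499
finger_force: 0.0
```

Emit:
step_arm([
  {"dp":[-9,0,16],"twist":[0,0,0],"hand":0},
  {"dp":[-15,0,28],"twist":[0,0,0],"hand":0},
  {"dp":[-17,0,32],"twist":[0,0,0],"hand":0},
  {"dp":[-17,0,32],"twist":[0,0,0],"hand":0},
])

```text
clock: 16.2
tool_pos: [0.6103, -0.0786, 0.0318]
eef_rot: [-0.076, 0.953, 0.023, 0.292]
contact_force: [0.8, 0.3, -0.8]
opening: 0.5
finger_force: 0.0
```

```bash
python3 - <<'E'
from h import *
Q=ori(9,34,'l')
plan(([.612,-.078,.0275],Q))
E
```

```text
clock 16.2 tcp [ 0.6103 -0.0786  0.0318] F [ 0.8  0.3 -0.8] open 44.0 ff 0.0
dp [1.0, 0.0, 2.0] tw [-0.0, 0.001, 0.002]
```

Emit:
step_arm([
  {"dp":[1,0,2],"twist":[0,0,0],"hand":0},
  {"dp":[1,0,2],"twist":[0,0,0],"hand":-0.9},
  {"dp":[1,0,2],"twist":[0,0,0],"hand":-0.9},
  {"dp":[1,0,2],"twist":[0,0,0],"hand":-0.9},
  {"dp":[1,0,2],"twist":[0,0,0],"hand":-0.9},
], force=30)

```text
clock: 16.82
tool_pos: [0.6106, -0.0789, 0.0292]
eef_rot: [-0.075, 0.953, 0.023, 0.292]
contact_force: [-0.4, -0.1, 0.4]
opening: 0.152
finger_force: 29.9
```

```bash
python3 - <<'E'
from h import *
plan()
E
```

```text
clock 16.82 tcp [ 0.6106 -0.0789  0.0292] F [-0.4 -0.1  0.4] open 13.3 ff 29.9
```

Emit:
step_arm([
  {"dp":[-3,0,-5],"twist":[0,0,0],"hand":-0.9},
  {"dp":[-4,0,-7],"twist":[0,0,0],"hand":-0.9},
  {"dp":[28,0,-30],"twist":[0,0,0],"hand":-0.9},
  {"dp":[62,0,-52],"twist":[0,0,0],"hand":-0.9},
  {"dp":[62,0,-52],"twist":[0,0,0],"hand":-0.9},
])

```text
clock: 17.45
tool_pos: [0.5275, -0.0921, 0.0367]
eef_rot: [-0.075, 0.954, 0.023, 0.289]
contact_force: [-0.2, -0.1, -0.4]
opening: 0.147
finger_force: 29.9
```

Emit:
step_arm([
  {"dp":[-25,0,-40],"twist":[0,0,0],"hand":-0.9},
  {"dp":[-60,0,-90],"twist":[0,0,0],"hand":-0.9},
  {"dp":[-60,0,-90],"twist":[0,0,0],"hand":-0.9},
])

```text
clock: 17.82
tool_pos: [0.5336, -0.0914, 0.1512]
eef_rot: [-0.077, 0.952, 0.021, 0.297]
contact_force: [-0.5, 0.2, -1.0]
opening: 0.151
finger_force: 29.9
```

```bash
python3 - <<'E'
from h import *
g=bing([.4864,-.3420],-6.3); Q=ori(-6.3,34,'l'); print(g(-20,-25,.1))
plan((g(-20,-25,.14),Q),(g(-20,-25,.036),Q))
print(r.get_state()["q"].round(2))
s=r.snapshot("scene"); cv2.imwrite("pics/s6.png",cv2.resize(s["pixels"][80:330,60:400,::-1],None,fx=2,fy=2))
E
```

```text
[ 0.46377742 -0.36465434  0.1       ]
clock 17.82 tcp [ 0.5336 -0.0914  0.1512] F [-0.5  0.2 -1. ] open 13.2 ff 29.9
dp [100.0, -258.0, -56.0] tw [0.146, 0.011, 0.225]
dp [58.0, 0.0, 86.0] tw [0.0, 0.0, 0.0]
[ 0.59  0.85 -0.65  2.39  2.71  0.63 -0.72]
```

View pics/s6.png

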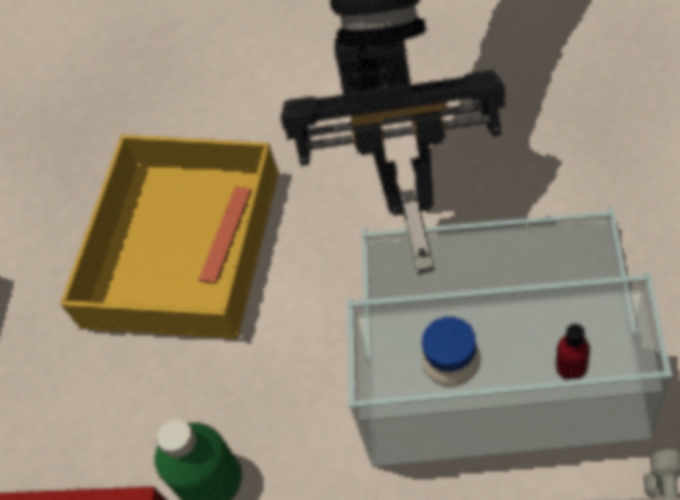

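Emit:
step_arm([
  {"dp":[100,-258,-56],"twist":[0.146,0.011,0.225],"hand":-0.9},
  {"dp":[100,-258,-56],"twist":[0.146,0.011,0.225],"hand":-0.9},
  {"dp":[100,-258,-56],"twist":[0.146,0.011,0.225],"hand":-0.9},
  {"dp":[100,-258,-56],"twist":[0.146,0.011,0.225],"hand":-0.9},
  {"dp":[100,-258,-56],"twist":[0.146,0.011,0.225],"hand":-0.9},
])

```text
clock: 18.5
tool_pos: [0.4561, -0.3688, 0.1342]
eef_rot: [0.056, 0.956, -0.016, 0.286]
contact_force: [0.1, -0.4, -0.5]
opening: 0.149
finger_force: 29.9
```

Emit:
step_arm([
  {"dp":[0,0,0],"twist":[0,0,0],"hand":-0.9},
  {"dp":[0,0,0],"twist":[0,0,0],"hand":-0.9},
])

```text
clock: 18.75
tool_pos: [0.4584, -0.3626, 0.1353]
eef_rot: [0.053, 0.957, -0.013, 0.286]
contact_force: [-0.6, 0.6, -1.3]
opening: 0.153
finger_force: 29.9
```

```bash
python3 - <<'E'
from h import *
g=bing([.4864,-.3420],-6.3); Q=ori(-6.3,34,'l')
plan((g(-20,-25,.08),Q),(g(-20,-25,.036),Q))
print(r.get_state()["q"].round(2))
E
```

```text
clock 18.75 tcp [ 0.4584 -0.3626  0.1353] F [-0.6  0.6 -1.3] open 13.4 ff 29.9
dp [26.0, -2.0, 46.0] tw [0.005, -0.012, -0.002]
dp [25.0, 0.0, 36.0] tw [0.0, 0.0, 0.0]
[ 1.12  0.87 -0.58  2.19  2.94  0.3  -0.65]
```

Emit:
step_arm([
  {"dp":[26,-2,46],"twist":[0,-0.012,0],"hand":-0.9},
  {"dp":[38,-2,64],"twist":[0,-0.012,0],"hand":-0.9},
  {"dp":[48,-2,78],"twist":[0,-0.012,0],"hand":-0.9},
  {"dp":[50,-2,82],"twist":[0,-0.012,0],"hand":-0.9},
  {"dp":[50,-2,82],"twist":[0,-0.012,0],"hand":-0.9},
])

```text
clock: 19.38
tool_pos: [0.4621, -0.3651, 0.0405]
eef_rot: [0.052, 0.955, -0.014, 0.293]
contact_force: [0.1, -0.4, -0.6]
opening: 0.149
finger_force: 29.9
```

```bash
python3 - <<'E'
from h import *
g=bing([.4864,-.3420],-6.3); Q=ori(-6.3,34,'l')
plan((g(-20,-25,.034),Q),(g(-20,-25,.17),Q))
E
```

```text
clock 19.38 tcp [ 0.4621 -0.3651  0.0405] F [ 0.1 -0.4 -0.6] open 13.1 ff 29.9
dp [2.0, 1.0, 3.0] tw [0.004, 0.002, -0.001]
dp [-76.0, -0.0, -113.0] tw [0.0, 0.0, 0.0]
```

Emit:
step_arm([
  {"dp":[2,0,4],"twist":[0,0,0],"hand":-0.9},
  {"dp":[2,0,4],"twist":[0,0,0],"hand":-0.9},
  {"dp":[2,0,4],"twist":[0,0,0],"hand":-0.2},
  {"dp":[2,0,4],"twist":[0,0,0],"hand":-0.2},
  {"dp":[2,0,4],"twist":[0,0,0],"hand":-0.2},
])

```text
clock: 20.0
tool_pos: [0.462, -0.3666, 0.0362]
eef_rot: [0.053, 0.955, -0.015, 0.293]
contact_force: [-0.7, 0.6, 1.1]
opening: 0.397
finger_force: 0.0
```

Emit:
step_arm([
  {"dp":[-14,0,-22],"twist":[0,0,0],"hand":-0.2},
  {"dp":[-42,0,-65],"twist":[0,0,0],"hand":-0.2},
  {"dp":[-76,0,-115],"twist":[0,0,0],"hand":-0.2},
  {"dp":[-56,0,-200],"twist":[0,0,0],"hand":-0.2},
  {"dp":[-56,0,-200],"twist":[0,0,0],"hand":-0.2},
])

```text
clock: 20.62
tool_pos: [0.3948, -0.3594, 0.235]
eef_rot: [0.053, 0.955, -0.016, 0.292]
contact_force: [0.1, -0.1, -0.8]
opening: 0.398
finger_force: 0.0
```

```bash
python3 - <<'E'
from h import *
plan()
s=r.snapshot("scene"); cv2.imwrite("pics/s7.png",s["pixels"][80:330,60:580,::-1])
for t in ["tie_case","nail_clipper","hairbrush","polish","cream_jar"]: print([(round(o["score"],2),cam2w(s,o["at"]).round(3).tolist()) for o in r.search_frame("scene",t)[:2]])
E
```

```text
clock 20.62 tcp [ 0.3948 -0.3594  0.235 ] F [ 0.1 -0.1 -0.8] open 35.0 ff 0.0
[(0.88, [0.59, 0.337, 0.028])]
[(0.82, [0.501, -0.364, 0.016])]
[(0.77, [0.53, 0.281, 0.021])]
[(0.87, [0.703, 0.044, 0.155])]
[(0.71, [0.701, -0.052, 0.149])]
```

View pics/s7.png

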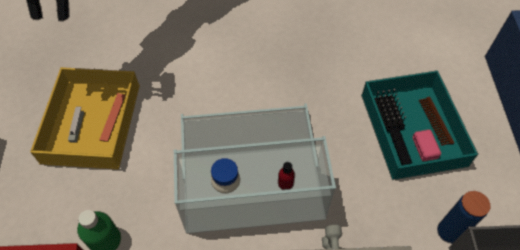

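The picture shows the clipper in the yellow bin at (77,122). The brush at (393,125) and the case at (428,145) lie flat in the teal bin, and the polish and jar haven't moved.

Emit:
step_arm([
  {"dp":[0,0,0],"twist":[0,0,0],"hand":-0.2},
  {"dp":[0,0,0],"twist":[0,0,0],"hand":-0.2},
])

```text
clock: 21.18
tool_pos: [0.3972, -0.3593, 0.2325]
eef_rot: [0.053, 0.955, -0.014, 0.293]
contact_force: [-0.2, -0.7, 0.1]
opening: 0.402
finger_force: 0.0
```

```bash
python3 -c "
from plant import r
print(r.finish_job())"
```

```text
the job is handed in; nothing more can be done
None
```

The job is handed in at about 21 s: the hairbrush, then the tie case, went into the teal bin, the clipper went into the yellow bin, and the polish and cream jar weren't touched; the gripper briefly pressed the teal bin's wall with about 8 N when it let go of the brush.

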